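# Seat the cover on the steering gear

## Robot

A 6-joint arm with a two-finger parallel gripper is mounted at the origin on the work surface. World frame = base frame: x ahead of the robot, y to its left, z up, the work surface at z = 0. Lengths are in mm, angles in rad, forces in N, time in s.
With the tool pointing down it reaches from about 350 to 850 mm from the base axis. Payload 8.1 kg.
Tool frame: the origin (TCP) lies at the very end of the fingers, on their centre line; the grasp point (between the pads) lies 19 mm behind it; z points along the fingers, x is the direction in which the jaws open and shut, and the axes are right-handed (so a half turn about z gives the same grasp; the last joint's range is limited). The gripper opens to 85 mm and grips with 20 to 120 N. Pads are 22 mm wide; open, the fingers measure 114 mm over their backs; the gripper's body (76 mm by 85 mm) begins 54 mm behind the grasp point. The pads swing forward as they close: fully open they stand 13 mm farther back than shut.
Start: joints at [-1.355, 0.13, 1.488, -0, 1.523, -0.085], TCP at [177.791, -573.058, 231.292] pointing down, gripper open.
Joint ranges: [-2.96, 2.96], [-0.89, 2.26], [0.02, 2.5], [-1.34, 4.48], [0, 2.73], [-2.66, 2.66]. Speed limits (rad/s): [2.39, 2.39, 2.79, 3.14, 3.14, 3.14].

## Interface

Orientations are given as a unit quaternion [w, x, y, z].
In Python, from station import sensors, optics, order gives the robot as it stands.
- The arm moves only by the tool arm_command, never from a script. Its argument "rows" is a list of rows, each a list of 5 numbers: the shift along the tool's x, y, z in cm, then the turn about the tool's z in degrees, then the closure in counts, from 0 (fully open) to 255 (shut). In form: [[tx, ty, tz, yaw, claw], ...]. A call has exactly 5 rows; each row is the pose to reach, as a shift and turn from the pose commanded when the call began, along the tool's axes at that moment; what a row does not reach only later rows make up. A row lasts 1/12 s, in which the tool goes at most 41.7 mm and 7.16 degrees, less where a joint would pass 70% of its speed; a pose out of reach is approached as far as the arm can. A call with a gripper value outside its range is refused whole. The fingers move at their own pace and stop on an object; "grip_force" is the grip in N (left out, the last holds). Time passes only in rows, so rows that repeat a pose let the fingers close, or fill a call up. It gives the time, the measured TCP pose, the force and the opening at its end, in the units of the state.
- sensors.get_obs(): the state, without advancing time (a new reading comes with each control period).
- optics.capture(name): name is "scene" or "top"; returns the picture (480x640x3 uint8, red, green, blue); there is no depth.
- optics.camera_params(name): a dict with "mtx" (3x3 intrinsics, pixels), "k1" (the pictures are not rectified: a ray, as slopes to the right and down, at radius r is drawn at 1 + k1 r^2 times it, then the intrinsics apply), "rvec" (rotation vector, rad) and "tvec" (3), from world to camera coordinates, as OpenCV has them. Camera axes: x right, y down, z forward; pixel columns grow to the right and rows downward; lengths in mm; the calibration is good to about 2 mm. A picture is of the moment at which its call begins. camera_params takes no time and is no camera call.
- order.finish_job(): hands the job in, once; it reports no verdict.
The state is a dict: "t": time; "qpos": joint angles; "joint_velocities": joint speeds; "tau": joint torques, N m; "ee_pos": TCP position; "orientation": TCP orientation; "ft_force": force on the tool from outside, world axes, zero at the start; "ft_torque": the same for the moment, N m; "width": finger opening in mm.
Only numpy, scipy, OpenCV 4.12 (cv2) and the standard library are available. Lean on these libraries where they do the work, as an engineer would, in place of code of your own. Each camera call takes 0.05 s, during which the arm holds its last target.

## Task

Put the square bare-aluminium cover plate onto the steel flange of the steering gear, centred on it and squared up with its sides, boss upwards, set down gently on the brass plunger and not dropped. Then press it down, so that the cover itself pushes the stiff plunger in, until the plate lies level and flush on the flange all round, and let go. Do not push the plunger in without the cover, and leave the red round cover where it is.

Things in the scene. Friction and masses are not known exactly. Their poses are not given: they have to be found in the camera images.
- cover: The cover: a square bare-aluminium plate 70 x 70 mm, 6 mm thick, with dark bolt-hole dots in its corners and a square boss in the middle of its upper face, 24 x 24 mm, 24 mm tall above the plate (boss top 30 mm above the plate's underside), its sides parallel to the plate's; about 0.14 kg. Origin: centre of the plate's underside; z points up through the boss, x and y parallel to the sides. Starts lying flat on the bench, boss up, in any of three places in front of the gear.
- flange (a point): Centre of the top face of the square steel flange (92 x 92 mm, 75 mm above the bench) of the steering gear, a dark cast block with a horizontal tube 270 mm long through it along y (its rubber-ringed ends reach 61 mm above the bench) and a 50 mm shaft stub to +x. The gear is fixed to the bench. z points up, x and y are parallel to the flange's sides. The cover belongs with its underside on this face, its origin at this point; any of the four ways round is right.
- plunger (a joint): Brass plunger, 38 mm across, standing in the middle of the flange. It slides straight down, stiffly: about 8 N moves it, the cover's weight does not, and it stays where it is left (no spring). Value: depth pressed, in m; its flat top stands (12 mm minus this value) above the flange, so at 0.012 it is level with the flange. Starts between 0 and 0.003; end stop at 0.0135.
- round_cover: A wrong cover, to be left alone: red painted disc 76 mm across, 6 mm thick, with a round boss 26 mm across, top 30 mm above the underside. Origin: centre of the underside, z up. Lies in another of the three places; a steel bearing ring (62 mm across, 16 mm high) lies in the third.
Mind the look-alikes: they are no part of the job. There is more than one size of the cover; the job needs the middle-sized.

How it is judged:
By the outcome, as a careful person would: the job done as asked, in the order asked, and still so for the second after the job is handed in, with the robot touching nothing.
It also fails if it takes over 40 s, if anything falls off the work surface, if the arm or the gripper's body presses on something with over 40 N, if the wrist force passes 120 N, or if a joint passes its speed limit or range.

## Working session

There is one attempt and no reset: what is moved stays moved. The work goes in short steps, Python scripts to look and compute and a tool call to move; the robot and the scene stay as the last step left them, time stands still between calls to the robot, and variables do not carry over. Pictures are saved under pics/ and viewed, and the job is handed in when it is done.

Besides the shell and the picture viewer there is one more tool, called after "Call:" as name([rows], argument=value, ...), one row to a line, values as JSON. arm_command: Moves the arm, as the interface text tells. Its arguments: {"type":"object","properties":{"rows":{"type":"array","items":{"type":"array","items":{"type":"number"}}},"grip_force":{"type":"number"}},"required":["rows"]}

```bash
ls; mkdir -p pics; python3 - <<'E'
from station import sensors, optics, order
import cv2
o=sensors.get_obs()
for k,v in o.items(): print(k,v)
for n in("scene","top"):
    print(n,optics.camera_params(n))
    cv2.imwrite(f"pics/{n}0.png",optics.capture(n)[:,:,::-1])
E
```

```text
pics
t 0.0
qpos [-1.35541339e+00  1.31172021e-01  1.48929751e+00  2.78609390e-05
  1.52302026e+00 -8.53744886e-02]
joint_velocities [-0.00053721 -0.00051124  0.00011492 -0.00088745 -0.00156415  0.00097075]
tau [ 2.94930120e-03 -5.69394386e+01 -5.00550377e+01 -4.98607756e-05
  1.45115741e-02 -4.99521559e-05]
ee_pos [ 177.67073598 -572.4993384   230.22795428]
orientation [-6.36209934e-04  8.05059393e-01 -5.93193454e-01 -7.03714657e-04]
ft_force [ 0.04928747 -0.01166389  0.01988729]
ft_torque [ 0.03960049 -0.00037476 -0.01279285]
width 85.28768937758934
scene {'mtx': array([[465.46659163,   0.        , 320.13208373],
       [  0.        , 465.46659163, 240.64071831],
       [  0.        ,   0.        ,   1.        ]]), 'k1': -0.12494232443960047, 'rvec': array([ 1.89015127,  1.86808926, -0.56841225]), 'tvec': array([  59.91969635, -386.7457825 , 1304.98266573])}
top {'mtx': array([[481.78345533,   0.        , 322.4501316 ],
       [  0.        , 481.78345533, 234.32493777],
       [  0.        ,   0.        ,   1.        ]]), 'k1': -0.06630139074864885, 'rvec': array([ 2.15605909, -2.13917566,  0.21384326]), 'tvec': array([-70.28693706, 476.79267171, 746.00577312])}
```

View pics/scene0.png

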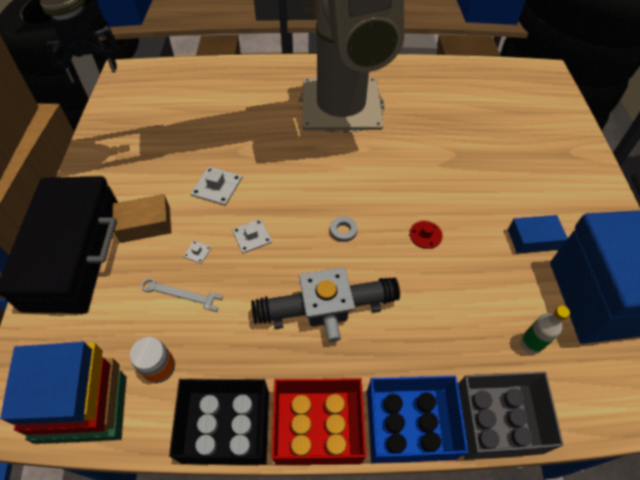

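View pics/top0.png

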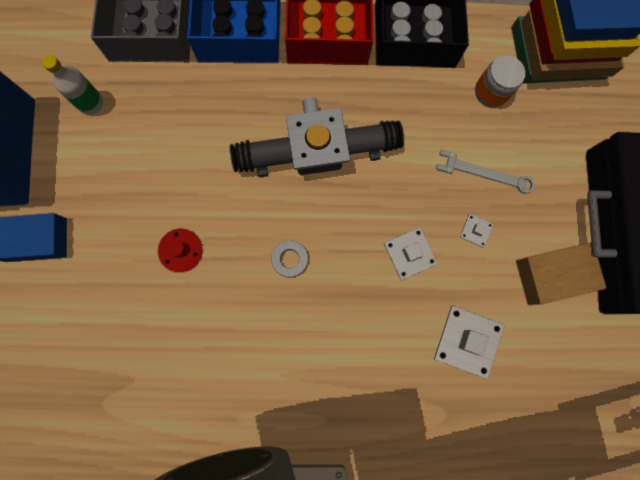

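The bench shows three square covers. The middle-sized one is at top (411,253) and scene (252,235). The flange is at top (318,137) and scene (326,293), the red cover at top (180,250) and the ring at top (290,258). I'll zoom in for corner picks.

```bash
cat > h.py <<'E'
import numpy as np, cv2
from station import optics
P={n:optics.camera_params(n) for n in("scene","top")}
def dist(p): return np.array([p["k1"],0,0,0,0.])
def ray(n,px):
    p=P[n];R=cv2.Rodrigues(p["rvec"])[0]
    u=cv2.undistortPoints(np.array(px,float).reshape(-1,1,2),p["mtx"],dist(p)).reshape(-1,2)
    d=np.c_[u,np.ones(len(u))]@R; return -R.T@p["tvec"], d
def onz(n,px,z):
    c,d=ray(n,px); return c+d*((z-c[2])/d[:,2])[:,None]
def tri(a,b):
    ca,da=ray("scene",a);cb,db=ray("top",b);o=[]
    for x,y in zip(da,db):
        x=x/np.linalg.norm(x);y=y/np.linalg.norm(y)
        s=np.linalg.lstsq(np.c_[x,-y],cb-ca,rcond=None)[0]
        p,q=ca+s[0]*x,cb+s[1]*y;o.append([*(p+q)/2,np.linalg.norm(p-q)])
    return np.array(o)
def proj(n,X):
    p=P[n];return cv2.projectPoints(np.array(X,float).reshape(-1,1,3),p["rvec"],p["tvec"],p["mtx"],dist(p))[0].reshape(-1,2)
E
python3 - <<'E'
import cv2,numpy as np
def crop(f,x,y,w,h,s):
    i=cv2.imread(f)[y:y+h,x:x+w]; return cv2.resize(i,None,fx=s,fy=s,interpolation=cv2.INTER_CUBIC)
a=crop("pics/top0.png",380,225,60,60,6);b=crop("pics/scene0.png",225,210,60,60,6)
cv2.imwrite("pics/z1.png",np.hstack([a,b]))
a=crop("pics/top0.png",280,100,76,76,5);b=crop("pics/scene0.png",290,255,76,76,5)
cv2.imwrite("pics/z2.png",np.hstack([a,b]))
E
```

```text
(no output)
```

View pics/z1.png

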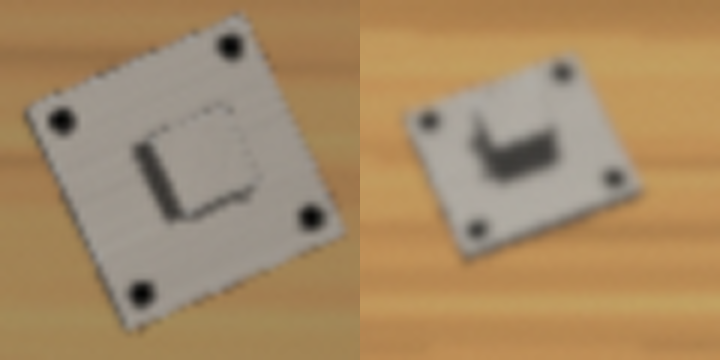

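View pics/z2.png

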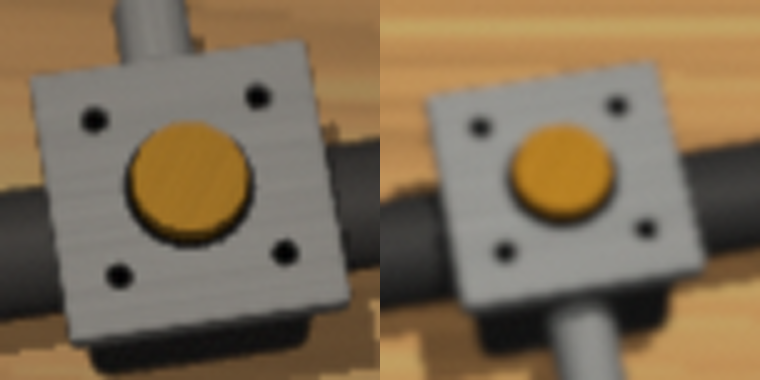

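```bash
cat > m.py <<'E'
from h import *
def px(l,x0,y0,s): return (np.array(l,float)+.5)/s-.5+np.array([x0,y0])
def rep(name,t,s):
    r=tri(s,t);print(name);print(r.round(1));c=r[:,:3].mean(0);q=r[:,:2]
    print("c",c.round(1),"sides",[round(float(np.linalg.norm(q[i]-q[(i+1)%4])),1) for i in range(4)],
     "ang mod90",[round(float(np.degrees(np.arctan2(*(q[(i+1)%4]-q[i])[::-1]))%90),2) for i in range(4)])
    return c
if __name__=="__main__":
    T=lambda l:px(l,380,225,6); S=lambda l:px(l,225,210,6)
    rep("cov corners",T([(27,107),(243,15),(343,233),(130,330)]),S([(280,190),(107,258),(45,115),(218,55)]))
    rep("cov holes",T([(62,121),(231,46),(312,217),(141,294)]),S([(255,178),(117,230),(69,122),(202,73)]))
    T=lambda l:px(l,280,100,5); S=lambda l:px(l,290,255,5)
    rep("fl corners",T([(33,75),(305,42),(348,303),(73,345)]),S([(325,270),(85,307),(50,95),(278,63)]))
    rep("fl holes",T([(94,120),(257,96),(285,252),(120,276)]),S([(266,229),(126,252),(100,127),(237,105)]))
    print("pl",tri(S([(181,168)]),T([(190,178)])).round(1))
E
python3 m.py; python3 -c "
from h import *
print('covers other, top only', onz('top',[(457,307),(503,325),(489,376),(436,356)],6).round(0), onz('top',[(469,213),(494,223),(485,247),(461,238)],6).round(0))
"
```

```text
cov corners
[[ 4.705e+02 -1.742e+02  4.900e+00  1.600e+00]
 [ 4.984e+02 -2.374e+02  2.700e+00  4.000e-01]
 [ 4.350e+02 -2.650e+02  4.300e+00  2.100e+00]
 [ 4.071e+02 -2.019e+02  4.300e+00  0.000e+00]]
c [ 452.8 -219.6    4. ] sides [69.0, 69.1, 69.0, 69.2] ang mod90 [23.84, 23.58, 23.89, 23.56]
cov holes
[[ 466.3 -183.7    6.8    1.2]
 [ 488.6 -233.4    6.2    1.6]
 [ 439.4 -255.5    5.9    1.6]
 [ 417.1 -206.1    6.     2.3]]
c [ 452.9 -219.7    6.2] sides [54.4, 54.0, 54.2, 54.0] ang mod90 [24.22, 24.22, 24.29, 24.44]
fl corners
[[ 6.704e+02 -4.800e+00  7.310e+01  5.000e-01]
 [ 6.840e+02 -9.440e+01  7.220e+01  1.000e-01]
 [ 5.937e+02 -1.082e+02  7.330e+01  2.000e-01]
 [ 5.789e+02 -1.890e+01  7.140e+01  1.400e+00]]
c [631.7 -56.6  72.5] sides [90.6, 91.4, 90.5, 92.6] ang mod90 [8.67, 8.67, 9.41, 8.78]
fl holes
[[ 6.541e+02 -2.580e+01  7.530e+01  8.000e-01]
 [ 6.632e+02 -7.870e+01  7.560e+01  5.000e-01]
 [ 6.097e+02 -8.810e+01  7.590e+01  1.100e+00]
 [ 6.006e+02 -3.490e+01  7.620e+01  9.000e-01]]
c [631.9 -56.9  75.7] sides [53.8, 54.4, 54.0, 54.2] ang mod90 [9.82, 9.96, 9.68, 9.76]
pl [[631.7 -57.3  82.8   1.3]]
covers other, top only [[ 361. -296.    6.]
 [ 331. -374.    6.]
 [ 247. -347.    6.]
 [ 280. -258.    6.]] [[ 524. -324.    6.]
 [ 507. -368.    6.]
 [ 464. -349.    6.]
 [ 479. -308.    6.]]
```

```bash
cat > go.py <<'E'
import sys
from h import *
from scipy.spatial.transform import Rotation as Ro
from station import sensors
o=sensors.get_obs();q=o["orientation"];R=Ro.from_quat([q[1],q[2],q[3],q[0]]).as_matrix()
a=[float(v) for v in sys.argv[1:]]
ang=np.degrees(np.arctan2(R[1,0],R[0,0]))
print("t",round(o["t"],2),"pos",o["ee_pos"].round(2),"jaw",ang.round(2),"tilt z",R[:,2].round(4),"w",round(o["width"],1),"F",o["ft_force"].round(1))
if len(a)>=3: print("shift cm",(R.T@(np.array(a[:3])-o["ee_pos"])/10).round(3), "yaw",[-(((x-ang+45)%90)-45).round(2) for x in a[3:4]])
E
python3 go.py 452.9 -219.7 140 24.3
```

```text
t 0.1 pos [ 177.67 -572.56  230.34] jaw -72.77 tilt z [-4.0e-04  1.6e-03 -1.0e+00] w 85.3 F [-0.8 -0.4  0.2]
shift cm [-25.532 -36.74    9.082] yaw [np.float64(-7.07)]
```

Call:
arm_command([
  [-1.5,-2.2,0.2,-2,0],
  [-3.5,-5,0.4,-4,0],
  [-5.5,-7.9,0.6,-7,0],
  [-7.5,-10.8,0.8,-7,0],
  [-9.5,-13.7,1,-7,0],
], grip_force=60)

```text
t: 0.52
ee_pos: [280.9, -440.2, 220.6]
orientation: [-0.0, 0.84, -0.543, -0.0]
ft_force: [-0.4, -0.8, -0.2]
width: 85.2
```

```bash
python3 go.py 452.9 -219.7 140 24.3
```

```text
t 0.52 pos [ 280.95 -440.16  220.63] jaw -65.78 tilt z [-3.e-04  8.e-04 -1.e+00] w 85.2 F [-0.4 -0.8 -0.2]
shift cm [-13.046 -24.724   8.076] yaw [np.float64(-0.08)]
```

Call:
arm_command([
  [-1.6,-3,0.8,0,60],
  [-3.3,-6.2,1.7,0,60],
  [-5,-9.4,2.6,0,60],
  [-6.7,-12.6,3.5,0,60],
  [-8.4,-15.8,4.4,0,60],
])

```text
t: 0.93
ee_pos: [390.6, -298.6, 176.6]
orientation: [-0.0, 0.84, -0.543, -0.0]
ft_force: [-0.3, -0.8, -0.1]
width: 65.2
```

Call:
arm_command([
  [-1.5,-2.9,1.1,0,60],
  [-3,-5.8,2.3,0,60],
  [-4.2,-8,3.2,0,60],
  [-4.6,-8.9,3.7,0,60],
  [-4.6,-8.9,3.7,0,60],
])

```text
t: 1.35
ee_pos: [452.4, -219.5, 138.5]
orientation: [-0.0, 0.841, -0.542, -0.001]
ft_force: [-0.5, 0.3, 0.5]
width: 65.3
```

```bash
python3 go.py 452.9 -219.7 60 24.3; python3 - <<'E'
from station import optics
import cv2
for n in("scene","top"): cv2.imwrite(f"pics/{n}1.png",optics.capture(n)[:,:,::-1])
E
```

```text
t 1.35 pos [ 452.43 -219.52  138.49] jaw -65.59 tilt z [-0.0023  0.0019 -1.    ] w 65.3 F [-0.5  0.3  0.5]
shift cm [ 0.057 -0.046  7.849] yaw [np.float64(0.11)]
```

View pics/scene1.png

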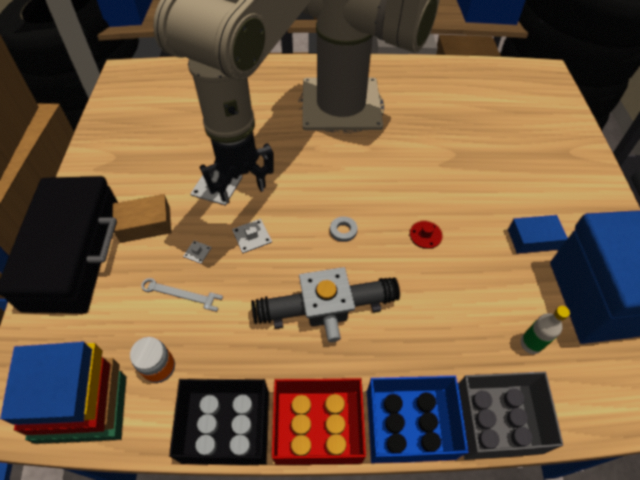

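View pics/top1.png

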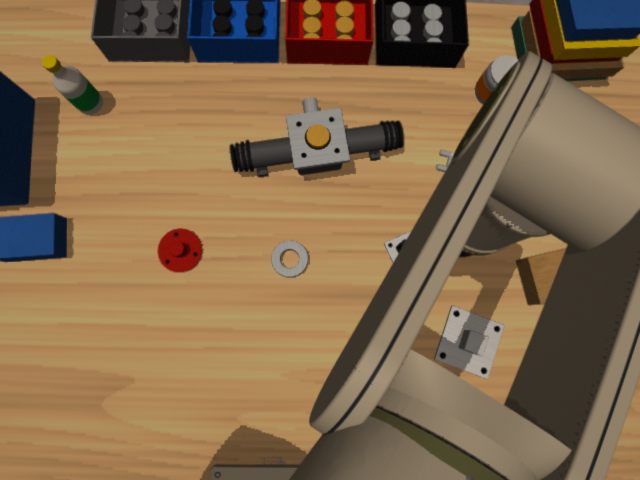

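Call:
arm_command([
  [0,0,1.5,0,60],
  [0,0,3.5,0,60],
  [0,0,5.5,0,60],
  [0,0,7,0,60],
  [0,0,7.5,0,60],
])

```text
t: 1.87
ee_pos: [450.4, -222.6, 63.4]
orientation: [0.0, 0.839, -0.544, -0.001]
ft_force: [0.5, 0.5, 0.8]
width: 65.3
```

```bash
python3 go.py 452.9 -219.7 12 24.3; python3 - <<'E'
from station import optics
import cv2,numpy as np
a=optics.capture("scene")[180:280,200:300,::-1];b=optics.capture("top")[200:300,360:460,::-1]
cv2.imwrite("pics/2.png",cv2.resize(np.hstack([a,b]),None,fx=4,fy=4,interpolation=2))
E
```

```text
t 1.87 pos [ 450.36 -222.6    63.35] jaw -65.88 tilt z [-0.0027  0.0011 -1.    ] w 65.3 F [0.5 0.5 0.8]
shift cm [-0.15  -0.36   5.135] yaw [np.float64(-0.18)]
```

View pics/2.png

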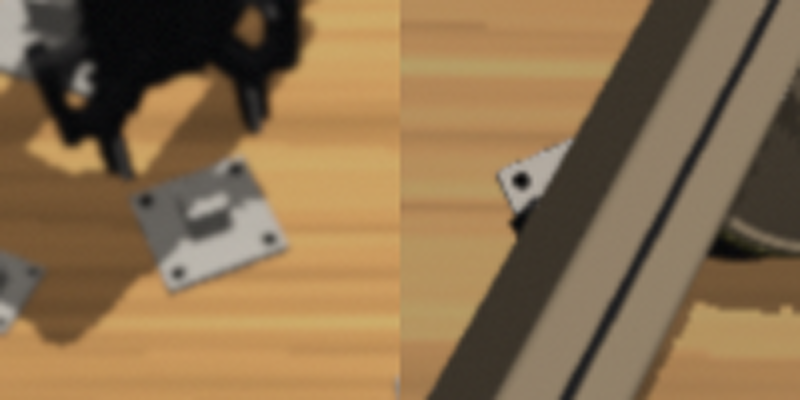

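```bash
python3 - <<'E'
from h import *
c=np.array([450.4,-222.6,63.4]);d=np.array([.41,-.91,0])*33
for dz in (0,8): print(proj("scene",[c+d+[0,0,dz],c-d+[0,0,dz]]).round(0))
E
```

```text
[[233. 224.]
 [262. 213.]]
[[232. 221.]
 [261. 211.]]
```

Call:
arm_command([
  [-0.1,-0.3,0.6,0,60],
  [-0.1,-0.3,1.4,0,60],
  [-0.1,-0.3,2.2,0,60],
  [-0.1,-0.3,2.7,0,60],
  [-0.1,-0.3,2.7,0,60],
])

```text
t: 2.38
ee_pos: [453.8, -219.0, 36.8]
orientation: [0.0, 0.84, -0.543, -0.001]
ft_force: [-1.8, 1.1, 0.0]
width: 65.2
```

```bash
python3 go.py 452.9 -219.7 12 24.3
```

```text
t 2.38 pos [ 453.76 -219.04   36.79] jaw -65.75 tilt z [-0.002   0.0012 -1.    ] w 65.2 F [-1.8  1.1  0. ]
shift cm [0.03  0.102 2.479] yaw [np.float64(-0.05)]
```

Call:
arm_command([
  [0,0.1,0.6,0,60],
  [0,0.1,1.2,0,60],
  [0,0.1,1.8,0,60],
  [0,0.1,2.3,0,60],
  [0,0.1,2.6,0,60],
])

```text
t: 2.8
ee_pos: [453.3, -219.8, 11.3]
orientation: [0.0, 0.84, -0.543, -0.001]
ft_force: [-0.6, -0.8, 0.6]
width: 65.3
```

Call:
arm_command([
  [0,0,0,0,60],
  [0,0,0,0,90],
  [0,0,0,0,110],
  [0,0,0,0,130],
  [0,0,0,0,140],
])

```text
t: 3.22
ee_pos: [454.0, -220.2, 12.6]
orientation: [-0.0, 0.84, -0.543, 0.0]
ft_force: [-0.3, -0.5, 0.4]
width: 38.3
```

```bash
python3 go.py 452.9 -219.7 10 24.3; python3 - <<'E'
from station import optics
import cv2,numpy as np
a=optics.capture("scene")[180:280,200:300,::-1]
cv2.imwrite("pics/3.png",cv2.resize(a,None,fx=5,fy=5,interpolation=2))
E
```

```text
t 3.22 pos [ 454.04 -220.21   12.64] jaw -65.76 tilt z [ 5.e-04 -3.e-04 -1.e+00] w 38.3 F [-0.3 -0.5  0.4]
shift cm [-0.093  0.083  0.264] yaw [np.float64(-0.06)]
```

View pics/3.png

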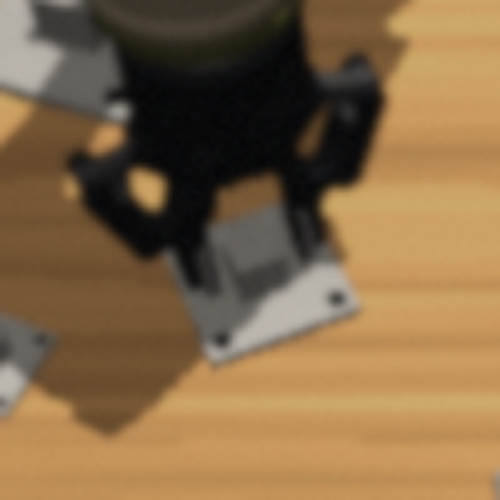

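The crop shows the boss between the two fingers, with the fingertips over the plate near (205,285) and (310,250). I'll go down 2 mm and close.

Call:
arm_command([
  [0,0,0.2,0,140],
  [0,0,0.2,0,170],
  [0,0,0.2,0,190],
  [0,0,0.2,0,210],
  [0,0,0.2,0,230],
], grip_force=60)

```text
t: 3.68
ee_pos: [453.8, -220.1, 10.4]
orientation: [-0.0, 0.84, -0.543, 0.0]
ft_force: [-0.0, -0.1, 0.7]
width: 22.8
```

Call:
arm_command([
  [0,0,0,0,240],
  [0,0,0,0,255],
  [0,0,0,0,255],
  [0,0,0,0,255],
  [0,0,0,0,255],
])

```text
t: 4.1
ee_pos: [453.8, -220.1, 10.4]
orientation: [-0.0, 0.84, -0.543, 0.0]
ft_force: [-0.0, -1.1, 1.9]
width: 22.7
```

```bash
python3 go.py 452.9 -219.7 10 24.3; python3 - <<'E'
from station import optics
import cv2,numpy as np
a=optics.capture("scene")[180:280,200:300,::-1]
cv2.imwrite("pics/4.png",cv2.resize(a,None,fx=5,fy=5,interpolation=2))
E
```

```text
t 4.1 pos [ 453.82 -220.1    10.35] jaw -65.76 tilt z [ 1.e-04 -1.e-04 -1.e+00] w 22.7 F [-0.  -1.1  1.9]
shift cm [-0.074  0.068  0.035] yaw [np.float64(-0.06)]
```

View pics/4.png

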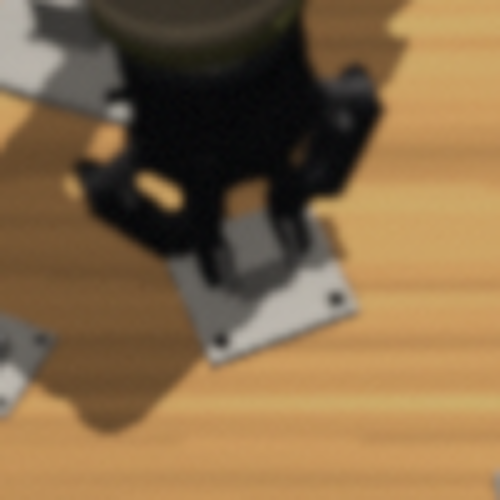

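The boss is gripped at width 22.7. I'll lift it straight up.

Call:
arm_command([
  [0,0,-0.6,0,255],
  [0,0,-2,0,255],
  [0,0,-4,0,255],
  [0,0,-6,0,255],
  [0,0,-8,0,255],
])

```text
t: 4.57
ee_pos: [453.3, -219.8, 91.0]
orientation: [0.0, 0.84, -0.543, -0.001]
ft_force: [0.8, 0.1, -0.4]
width: 22.7
```

Call:
arm_command([
  [0,0,-1.5,0,255],
  [0,0,-3,0,255],
  [0,0,-4.5,0,255],
  [0,0,-5.5,0,255],
  [0,0,-6,0,255],
])

```text
t: 4.98
ee_pos: [454.4, -220.4, 152.1]
orientation: [-0.0, 0.84, -0.543, 0.001]
ft_force: [0.6, 0.1, -0.2]
width: 22.4
```

```bash
python3 go.py 632.2 -57.0 150 9.8; python3 - <<'E'
from station import optics
import cv2,numpy as np
cv2.imwrite("pics/5.png",optics.capture("scene")[:,:,::-1])
E
```

```text
t 4.98 pos [ 454.39 -220.44  152.1 ] jaw -65.77 tilt z [ 0.0019 -0.0011 -1.    ] w 22.4 F [ 0.6  0.1 -0.2]
shift cm [ -7.605 -22.923   0.224] yaw [np.float64(14.43)]
```

View pics/5.png

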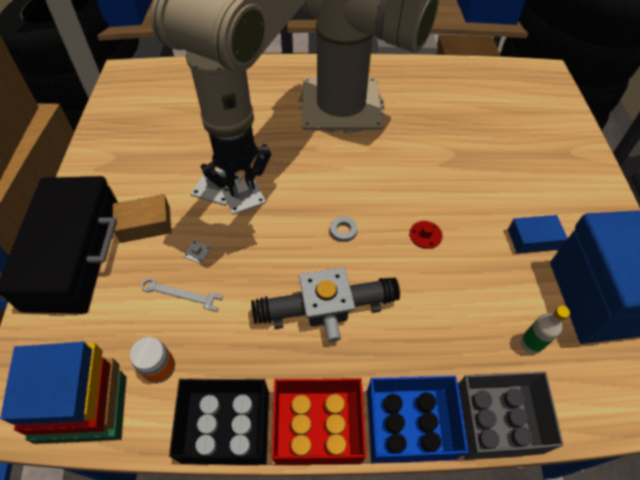

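The cover came up with the gripper: the picture shows it in the jaws at (240,193), and its old place is empty. Next I'll carry it over the flange.

Call:
arm_command([
  [-0.8,-2.4,0,3,255],
  [-1.9,-5.6,0,6,255],
  [-3,-9,0,9,255],
  [-4.1,-12.5,0,12,255],
  [-5.2,-15.9,0,14.4,255],
])

```text
t: 5.45
ee_pos: [577.9, -106.0, 149.0]
orientation: [0.0, 0.764, -0.645, -0.001]
ft_force: [-0.1, -0.6, -1.4]
width: 22.9
```

```bash
python3 go.py 632.2 -57.0 150 9.8
```

```text
t 5.45 pos [ 577.89 -106.01  149.01] jaw -80.35 tilt z [-1.5e-03  4.0e-04 -1.0e+00] w 22.9 F [-0.1 -0.6 -1.4]
shift cm [-3.921 -6.175 -0.105] yaw [np.float64(-0.15)]
```

Call:
arm_command([
  [-1.5,-2.3,0,0,255],
  [-2.8,-4.4,0,0,255],
  [-3.6,-5.8,0,0,255],
  [-3.9,-6.2,0,0,255],
  [-3.9,-6.2,0,0,255],
])

```text
t: 5.87
ee_pos: [631.7, -57.3, 148.8]
orientation: [0.0, 0.766, -0.643, -0.001]
ft_force: [0.2, -0.9, -1.9]
width: 22.5
```

Call:
arm_command([
  [0,0,0.5,0,255],
  [0,0,1,0,255],
  [0,0,1.5,0,255],
  [0,0,2,0,255],
  [0,0,2,0,255],
])

```text
t: 6.28
ee_pos: [630.5, -58.9, 128.4]
orientation: [0.001, 0.765, -0.644, -0.001]
ft_force: [0.3, 0.3, -1.0]
width: 23.0
```

```bash
python3 go.py 632.2 -57.0 110 9.8;python3 - <<'E'
from station import optics
import cv2,numpy as np
a=optics.capture("scene")[:,:,::-1];b=optics.capture("top")[:,:,::-1]
cv2.imwrite("pics/s6.png",a);cv2.imwrite("pics/t6.png",b)
cv2.imwrite("pics/6.png",np.hstack([cv2.resize(a[230:330,280:380],None,fx=4,fy=4,interpolation=2),cv2.resize(b[80:180,270:370],None,fx=4,fy=4,interpolation=2)]))
E
```

```text
t 6.28 pos [630.5  -58.87 128.44] jaw -80.22 tilt z [-2.5e-03  4.0e-04 -1.0e+00] w 23.0 F [ 0.3  0.3 -1. ]
shift cm [-0.154 -0.204  1.843] yaw [np.float64(-0.02)]
```

View pics/6.png

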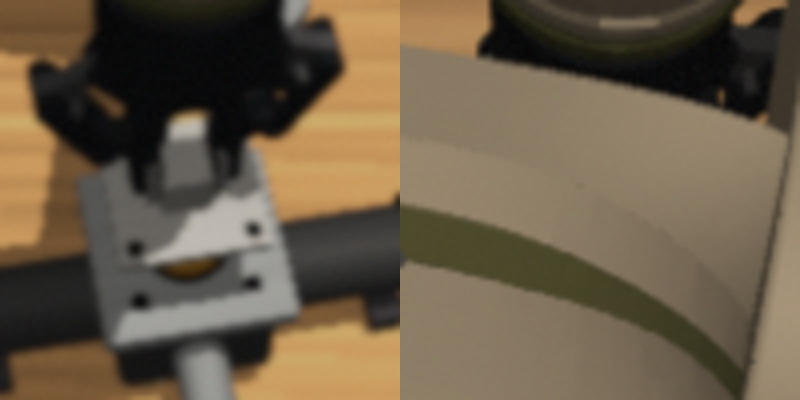

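Call:
arm_command([
  [-0.1,-0.1,0.5,0,255],
  [-0.1,-0.1,1.0,0,255],
  [-0.1,-0.1,1.5,0,255],
  [-0.1,-0.1,1.5,0,255],
  [-0.1,-0.1,1.5,0,255],
])

```text
t: 6.8
ee_pos: [632.2, -57.1, 114.5]
orientation: [0.0, 0.765, -0.644, -0.001]
ft_force: [-0.1, -0.2, -0.7]
width: 22.7
```

```bash
cat > snap.py <<'E'
import sys
from station import optics
import cv2,numpy as np
n=sys.argv[1]
a=optics.capture("scene")[:,:,::-1]
cv2.imwrite(f"pics/s{n}.png",a)
cv2.imwrite(f"pics/c{n}.png",cv2.resize(a[240:340,280:380],None,fx=6,fy=6,interpolation=2))
E
python3 go.py 632.2 -57.0 110 9.8;python3 snap.py 7;python3 go.py 632.2 -57.0 110 9.8
```

```text
t 6.8 pos [632.18 -57.07 114.47] jaw -80.16 tilt z [-1.3e-03  2.0e-04 -1.0e+00] w 22.7 F [-0.1 -0.2 -0.7]
shift cm [-0.006 -0.004  0.447] yaw [np.float64(0.04)]
t 6.85 pos [632.47 -57.13 114.97] jaw -80.16 tilt z [-6.e-04  1.e-04 -1.e+00] w 22.9 F [ 0.9  0.1 -0.5]
shift cm [-0.018  0.024  0.497] yaw [np.float64(0.04)]
```

View pics/c7.png

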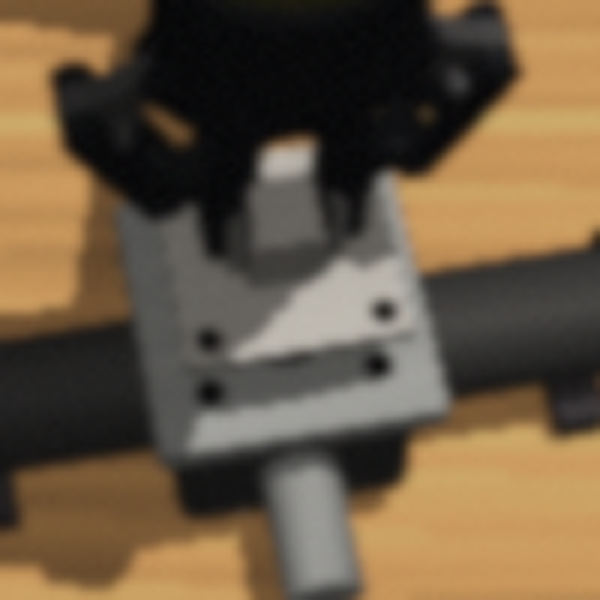

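```bash
cat > rel.py <<'E'
from h import *
def rel(cov,fl,zc,x0=280,y0=240,s=6,zf=75.):
    f=lambda l:(np.array(l,float)+.5)/s-.5+[x0,y0]
    C=onz("scene",f(cov),zc)[:,:2];F=onz("scene",f(fl),zf)[:,:2]
    for n,q in(("cov",C),("fl",F)):
        d=q[1]-q[0];L=np.linalg.norm(d);print(n,q.round(1).tolist(),"mid",q.mean(0).round(1),"L",L.round(1),"ang",(np.degrees(np.arctan2(d[1],d[0]))%90).round(2))
    e=F.mean(0)-C.mean(0); a=np.radians(-80.2);x=np.array([np.cos(a),np.sin(a)]);y=np.array([np.sin(a),-np.cos(a)])
    print("needed shift world",e.round(2),"tool x,y mm",(e@x).round(2),(e@y).round(2))
E
python3 -c "
from rel import rel
for z in (108.5,110.4,112): rel([(209,340),(384,310)],[(209,391),(377,364)],z)"
```

```text
cov [[661.8, -79.5], [652.2, -26.2]] mid [657.  -52.9] L 54.2 ang 10.24
fl [[662.4, -79.7], [653.6, -26.9]] mid [658.  -53.3] L 53.6 ang 9.46
needed shift world [ 1.   -0.44] tool x,y mm 0.6 -0.91
cov [[662.8, -79.5], [653.2, -26.3]] mid [658.  -52.9] L 54.1 ang 10.24
fl [[662.4, -79.7], [653.6, -26.9]] mid [658.  -53.3] L 53.6 ang 9.46
needed shift world [ 0.   -0.37] tool x,y mm 0.37 0.06
cov [[663.6, -79.5], [654.0, -26.4]] mid [658.8 -53. ] L 54.0 ang 10.24
fl [[662.4, -79.7], [653.6, -26.9]] mid [658.  -53.3] L 53.6 ang 9.46
needed shift world [-0.83 -0.32] tool x,y mm 0.17 0.87
```

```bash
python3 - <<'E'
from h import *
def cen(f,pts,r=4):
    g=255.-cv2.imread(f,0).astype(float);o=[]
    for p in pts:
        p=np.array(p,float)
        for _ in range(6):
            x0,y0=np.round(p).astype(int)-r
            w=g[y0:y0+2*r+1,x0:x0+2*r+1];w=np.clip(w-np.median(w)-25,0,None)
            yy,xx=np.mgrid[:2*r+1,:2*r+1];p=np.array([x0+(w*xx).sum()/w.sum(),y0+(w*yy).sum()/w.sum()])
        o.append(p)
    return np.array(o)
from m import px
def fit(q):
    q=q[:,:2];c=q.mean(0);k=[np.degrees(np.arctan2(*(q[i]-c)[::-1])) for i in range(4)]
    a=[(v+45)%90 for v in k];return c.round(2),np.mean(a).round(2),np.std(a).round(2)
ft=px([(94,120),(257,96),(285,252),(120,276)],280,100,5);fs=px([(266,229),(126,252),(100,127),(237,105)],290,255,5)
ct=px([(62,121),(231,46),(312,217),(141,294)],380,225,6);cs=px([(255,178),(117,230),(69,122),(202,73)],225,210,6)
for n,t,s,z in(("fl",ft,fs,75),("cov",ct,cs,6)):
    T=cen("pics/top0.png",t);S=cen("pics/scene0.png",s)
    print(n,"top",fit(onz("top",T,z)),"scene",fit(onz("scene",S,z)),"tri",fit(tri(S,T)),tri(S,T)[:,2].mean().round(1))
E
```

```text
fl top (array([631.99, -56.44]), np.float64(9.53), np.float64(0.08)) scene (array([631.57, -57.41]), np.float64(9.72), np.float64(0.17)) tri (array([631.81, -56.93]), np.float64(9.63), np.float64(0.07)) 75.4
cov top (array([ 452.84, -218.65]), np.float64(24.15), np.float64(0.14)) scene (array([ 452.53, -220.61]), np.float64(24.35), np.float64(0.28)) tri (array([ 452.81, -219.61]), np.float64(24.25), np.float64(0.04)) 6.1
```

Call:
arm_command([
  [0,0,0.4,0.2,255],
  [0,0,0.8,0.2,255],
  [0,0,1.1,0.2,255],
  [0,0,1.3,0.2,255],
  [0,0,1.4,0.2,255],
])

```text
t: 7.27
ee_pos: [632.3, -57.2, 100.6]
orientation: [0.0, 0.764, -0.645, -0.0]
ft_force: [0.1, 0.8, -1.7]
width: 22.5
```

```bash
python3 go.py 632.2 -57.0 98 9.6;python3 snap.py 8;python3 go.py 632.2 -57.0 98 9.6
```

```text
t 7.27 pos [632.31 -57.17 100.59] jaw -80.37 tilt z [-9.e-04  1.e-04 -1.e+00] w 22.5 F [ 0.1  0.8 -1.7]
shift cm [-0.019  0.008  0.259] yaw [np.float64(0.03)]
t 7.32 pos [632.29 -57.16 100.58] jaw -80.36 tilt z [-9.e-04  1.e-04 -1.e+00] w 22.9 F [-0.  -0.2 -0.5]
shift cm [-0.018  0.006  0.258] yaw [np.float64(0.04)]
```

View pics/c8.png

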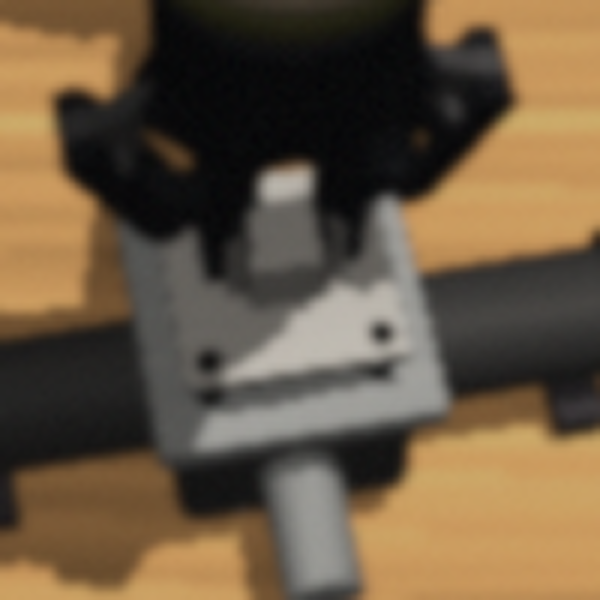

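```bash
python3 -c "
from rel import rel
rel([(209,361),(381,331)],[(209,391),(377,364)],96.2)"
```

```text
cov [[662.7, -79.6], [653.0, -26.6]] mid [657.8 -53.1] L 53.9 ang 10.37
fl [[662.4, -79.7], [653.6, -26.9]] mid [658.  -53.3] L 53.6 ang 9.46
needed shift world [ 0.18 -0.21] tool x,y mm 0.24 -0.14
```

Call:
arm_command([
  [0,0,0.05,0,255],
  [0,0,0.1,0,255],
  [0,0,0.15,0,255],
  [0,0,0.2,0,255],
  [0,0,0.25,0,255],
])

```text
t: 7.73
ee_pos: [632.7, -57.2, 98.9]
orientation: [-0.0, 0.764, -0.645, 0.0]
ft_force: [-0.6, -0.4, -1.2]
width: 22.5
```

Call:
arm_command([
  [0,0,0.03,0,255],
  [0,0,0.06,0,255],
  [0,0,0.09,0,255],
  [0,0,0.12,0,255],
  [0,0,0.15,0,255],
])

```text
t: 8.15
ee_pos: [632.7, -57.2, 97.3]
orientation: [-0.0, 0.764, -0.645, 0.0]
ft_force: [-0.2, -0.3, -1.1]
width: 22.4
```

Call:
arm_command([
  [0,0,0.03,0,255],
  [0,0,0.06,0,255],
  [0,0,0.09,0,255],
  [0,0,0.12,0,255],
  [0,0,0.15,0,255],
])

```text
t: 8.57
ee_pos: [632.7, -57.2, 95.8]
orientation: [-0.0, 0.764, -0.645, 0.0]
ft_force: [-1.3, 0.5, -1.2]
width: 22.8
```

```bash
python3 go.py 632.2 -57.0 98 9.6;python3 snap.py 9;python3 go.py 632.2 -57.0 98 9.6
```

```text
t 8.57 pos [632.7  -57.22  95.8 ] jaw -80.37 tilt z [ 1.e-04 -0.e+00 -1.e+00] w 22.8 F [-1.3  0.5 -1.2]
shift cm [-0.03   0.045 -0.22 ] yaw [np.float64(0.03)]
t 8.62 pos [632.6  -57.24  95.67] jaw -80.37 tilt z [-1.e-04 -0.e+00 -1.e+00] w 22.6 F [-0.6  0.7 -1. ]
shift cm [-0.03   0.036 -0.233] yaw [np.float64(0.03)]
```

View pics/c9.png

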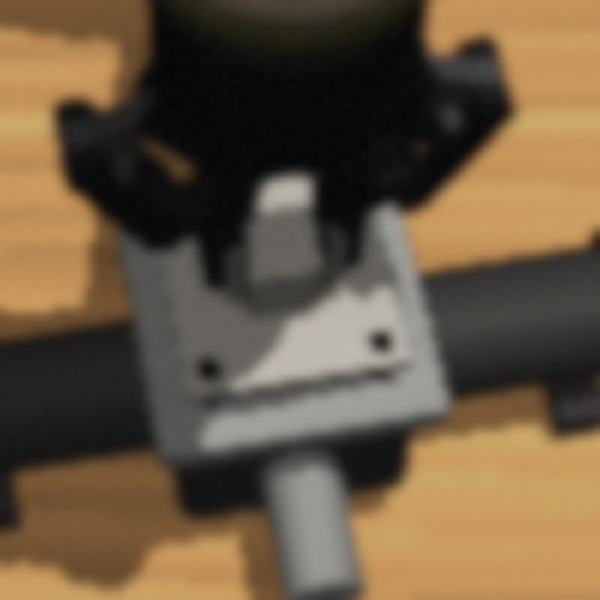

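```bash
python3 -c "
from rel import rel
rel([(208,369),(380,341)],[(209,391),(377,364)],91.3)"
```

```text
cov [[662.9, -79.9], [653.9, -26.7]] mid [658.4 -53.3] L 54.0 ang 9.64
fl [[662.4, -79.7], [653.6, -26.9]] mid [658.  -53.3] L 53.6 ang 9.46
needed shift world [-0.42  0.02] tool x,y mm -0.09 0.41
```

Call:
arm_command([
  [0,0,0.02,0,255],
  [0,0,0.04,0,255],
  [0,0,0.06,0,255],
  [0,0,0.08,0,255],
  [0,0,0.1,0,255],
])

```text
t: 9.03
ee_pos: [632.8, -57.2, 95.2]
orientation: [-0.0, 0.764, -0.645, 0.0]
ft_force: [-2.5, -0.1, 3.5]
width: 22.7
```

Call:
arm_command([
  [0,0,0.02,0,255],
  [0,0,0.04,0,255],
  [0,0,0.06,0,255],
  [0,0,0.08,0,255],
  [0,0,0.1,0,255],
])

```text
t: 9.45
ee_pos: [632.8, -57.2, 94.6]
orientation: [-0.0, 0.764, -0.645, 0.0]
ft_force: [-4.4, 0.6, 6.2]
width: 22.6
```

Call:
arm_command([
  [0,0.02,0.03,0,255],
  [0,0.04,0.06,0,255],
  [0,0.04,0.1,0,255],
  [0,0.04,0.15,0,255],
  [0,0.04,0.2,0,255],
])

```text
t: 9.87
ee_pos: [632.8, -57.2, 92.8]
orientation: [-0.0, 0.764, -0.645, 0.0]
ft_force: [-2.2, 0.2, 6.7]
width: 22.5
```

Call:
arm_command([
  [0,0,0.04,0,255],
  [0,0,0.08,0,255],
  [0,0,0.12,0,255],
  [0,0,0.16,0,255],
  [0,0,0.2,0,255],
])

```text
t: 10.28
ee_pos: [632.8, -57.2, 90.8]
orientation: [-0.0, 0.764, -0.645, 0.0]
ft_force: [-3.0, 0.8, 5.2]
width: 22.4
```

```bash
python3 go.py 632.2 -57.0 85.4 9.6;python3 snap.py 10
```

```text
t 10.28 pos [632.76 -57.25  90.8 ] jaw -80.36 tilt z [ 0.0012 -0.     -1.    ] w 22.4 F [-3.   0.8  5.2]
shift cm [-0.034  0.051  0.54 ] yaw [np.float64(0.04)]
```

View pics/c10.png

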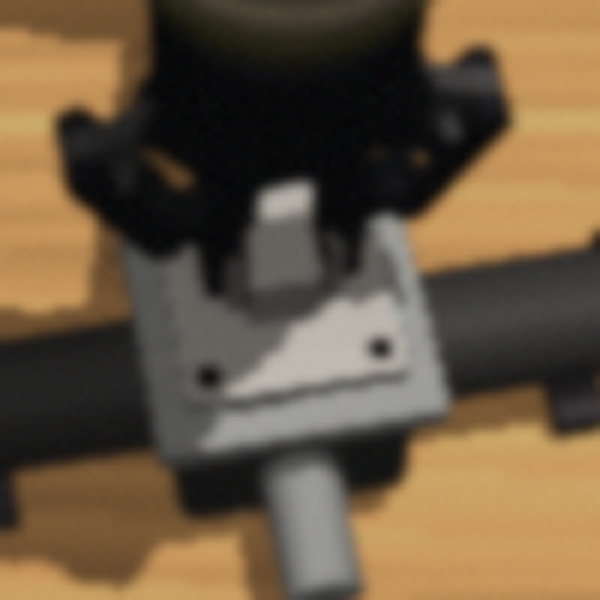

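```bash
python3 -c "
from rel import rel
rel([(208,376),(379,348)],[(209,391),(377,364)],86.4)"
```

```text
cov [[662.9, -80.0], [653.8, -26.8]] mid [658.3 -53.4] L 54.0 ang 9.68
fl [[662.4, -79.7], [653.6, -26.9]] mid [658.  -53.3] L 53.6 ang 9.46
needed shift world [-0.35  0.07] tool x,y mm -0.13 0.33
```

Call:
arm_command([
  [0,0,0.04,0,255],
  [0,0,0.08,0,255],
  [0,0,0.12,0,255],
  [0,0,0.16,0,255],
  [0,0,0.2,0,255],
])

```text
t: 10.75
ee_pos: [632.7, -57.2, 88.8]
orientation: [-0.0, 0.764, -0.645, 0.0]
ft_force: [-2.0, 0.8, 5.9]
width: 22.9
```

Call:
arm_command([
  [0,0,0.04,0,255],
  [0,0,0.08,0,255],
  [0,0,0.12,0,255],
  [0,0,0.16,0,255],
  [0,0,0.2,0,255],
])

```text
t: 11.17
ee_pos: [632.8, -57.2, 86.8]
orientation: [-0.0, 0.764, -0.645, 0.0]
ft_force: [-1.6, 1.4, 5.7]
width: 22.7
```

Tracking is clean, with the plunger resisting at about 6–7 N. I'll take the last millimetres in small steps.

Call:
arm_command([
  [0,0,0.02,0,255],
  [0,0,0.04,0,255],
  [0,0,0.06,0,255],
  [0,0,0.08,0,255],
  [0,0,0.1,0,255],
])

```text
t: 11.58
ee_pos: [632.8, -57.2, 85.8]
orientation: [-0.0, 0.764, -0.645, 0.0]
ft_force: [-3.1, 0.6, 6.4]
width: 22.4
```

Call:
arm_command([
  [0,0,0.02,0,255],
  [0,0,0.04,0,255],
  [0,0,0.05,0,255],
  [0,0,0.05,0,255],
  [0,0,0.05,0,255],
])

```text
t: 12.0
ee_pos: [632.7, -57.2, 85.4]
orientation: [-0.0, 0.764, -0.645, 0.0]
ft_force: [-2.9, 0.3, 6.7]
width: 22.6
```

Call:
arm_command([
  [0,0,0.02,0,255],
  [0,0,0.04,0,255],
  [0,0,0.05,0,255],
  [0,0,0.05,0,255],
  [0,0,0.05,0,255],
])

```text
t: 12.42
ee_pos: [632.7, -57.2, 85.4]
orientation: [-0.0, 0.764, -0.645, 0.0]
ft_force: [-4.2, 0.2, 9.7]
width: 22.5
```

Call:
arm_command([
  [0,0,0.02,0,255],
  [0,0,0.04,0,255],
  [0,0,0.05,0,255],
  [0,0,0.05,0,255],
  [0,0,0.05,0,255],
])

```text
t: 12.83
ee_pos: [632.8, -57.2, 85.4]
orientation: [-0.0, 0.764, -0.645, 0.0]
ft_force: [-6.7, 1.1, 12.9]
width: 23.0
```

Call:
arm_command([
  [0,0.02,0.04,0,255],
  [0,0.04,0.08,0,255],
  [0,0.06,0.12,0,255],
  [0,0.06,0.16,0,255],
  [0,0.06,0.2,0,255],
])

```text
t: 13.25
ee_pos: [632.8, -57.2, 85.3]
orientation: [-0.001, 0.764, -0.645, 0.001]
ft_force: [-13.2, 2.3, 27.6]
width: 22.6
```

```bash
python3 go.py 632.2 -57.0 85.4 9.6;python3 snap.py 11
```

```text
t 13.25 pos [632.78 -57.24  85.31] jaw -80.35 tilt z [ 2.6e-03 -1.0e-04 -1.0e+00] w 22.6 F [-13.2   2.3  27.6]
shift cm [-0.034  0.053 -0.009] yaw [np.float64(0.05)]
```

View pics/c11.png

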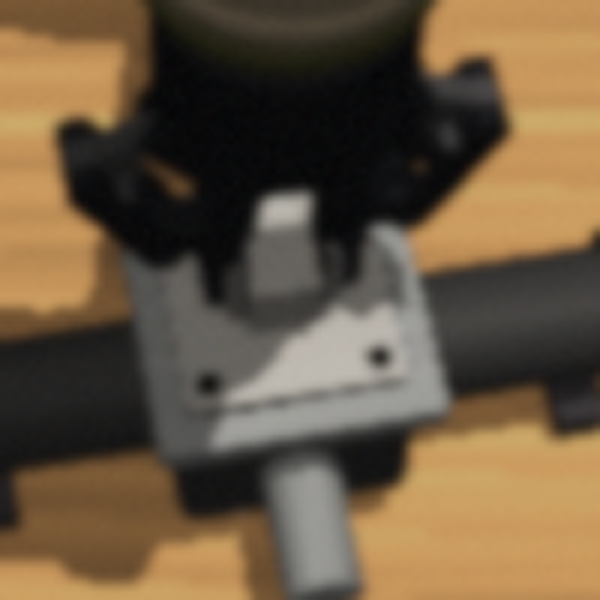

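Call:
arm_command([
  [0,0,-0.05,0,255],
  [0,0,-0.1,0,255],
  [0,0,-0.15,0,255],
  [0,0,-0.2,0,255],
  [0,0,-0.24,0,255],
])

```text
t: 13.72
ee_pos: [632.7, -57.2, 85.4]
orientation: [-0.001, 0.764, -0.645, 0.001]
ft_force: [-1.3, 1.7, 5.7]
width: 22.3
```

```bash
python3 go.py 632.2 -57.0 85.4 9.6
```

```text
t 13.72 pos [632.74 -57.21  85.39] jaw -80.36 tilt z [ 0.0026  0.     -1.    ] w 22.3 F [-1.3  1.7  5.7]
shift cm [-0.029  0.05  -0.001] yaw [np.float64(0.04)]
```

Unloaded to about 6 N. I'll open gently and only part-way, so the fingers stay clear of the plate.

Call:
arm_command([
  [0,0,0,0,230],
  [0,0,0,0,200],
  [0,0,0,0,180],
  [0,0,0,0,150],
  [0,0,0,0,120],
])

```text
t: 14.13
ee_pos: [631.6, -57.4, 83.4]
orientation: [0.0, 0.764, -0.645, -0.0]
ft_force: [0.2, 0.9, -0.4]
width: 44.7
```

Call:
arm_command([
  [0,0,0,0,110],
  [0,0,-0.5,0,110],
  [0,0,-1.5,0,110],
  [0,0,-3,0,110],
  [0,0,-5,0,110],
])

```text
t: 14.55
ee_pos: [630.8, -57.2, 133.5]
orientation: [0.001, 0.764, -0.645, -0.001]
ft_force: [0.6, 0.7, 0.7]
width: 48.6
```

```bash
python3 go.py 632.2 -57.0 85.4 9.6;python3 snap.py 12
```

```text
t 14.55 pos [630.76 -57.25 133.47] jaw -80.36 tilt z [-2.4e-03  4.0e-04 -1.0e+00] w 48.6 F [0.6 0.7 0.7]
shift cm [ 4.000e-03 -1.570e-01  4.807e+00] yaw [np.float64(0.04)]
```

View pics/c12.png

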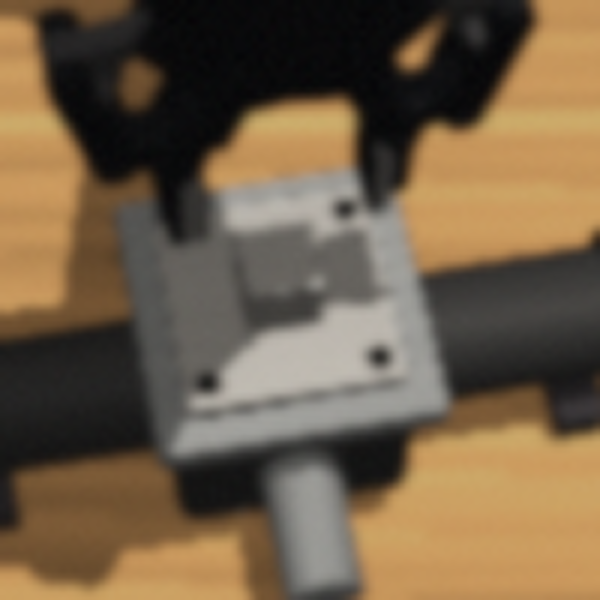

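Released; the cover stayed on the flange. I'll move the arm aside to check from both cameras.

Call:
arm_command([
  [0,0,-2,0,110],
  [0,0,-5,0,110],
  [1,2,-8,0,110],
  [4,4,-9,0,110],
  [7,6,-10,0,110],
])

```text
t: 15.02
ee_pos: [585.1, -136.5, 237.6]
orientation: [-0.001, 0.765, -0.644, 0.002]
ft_force: [0.2, -1.7, -0.7]
width: 48.5
```

Call:
arm_command([
  [3,2,0,0,110],
  [6,4,0,0,110],
  [9,6,0,0,110],
  [12,8,0,0,110],
  [15,10,0,0,110],
])

```text
t: 15.43
ee_pos: [510.1, -302.7, 235.0]
orientation: [-0.0, 0.764, -0.645, 0.001]
ft_force: [0.3, 0.1, -0.2]
width: 48.5
```

Call:
arm_command([
  [2,2,0,0,110],
  [5,4,0,0,110],
  [8,6,0,0,110],
  [10,8,0,0,110],
  [10,8,0,0,110],
])

```text
t: 15.85
ee_pos: [445.5, -417.6, 234.6]
orientation: [0.001, 0.762, -0.647, 0.001]
ft_force: [1.0, 0.5, 0.8]
width: 48.5
```

```bash
python3 go.py; python3 - <<'E'
from station import optics
import cv2,numpy as np
a=optics.capture("scene")[:,:,::-1];b=optics.capture("top")[:,:,::-1]
cv2.imwrite("pics/s13.png",a);cv2.imwrite("pics/t13.png",b)
z=lambda i,x,y:cv2.resize(i[y:y+76,x:x+76],None,fx=5,fy=5,interpolation=2)
cv2.imwrite("pics/13.png",np.hstack([z(b,280,95),z(a,290,250)]))
E
```

```text
t 15.85 pos [ 445.5  -417.63  234.58] jaw -80.63 tilt z [-6.0e-04 -2.6e-03 -1.0e+00] w 48.5 F [1.  0.5 0.8]
```

View pics/13.png

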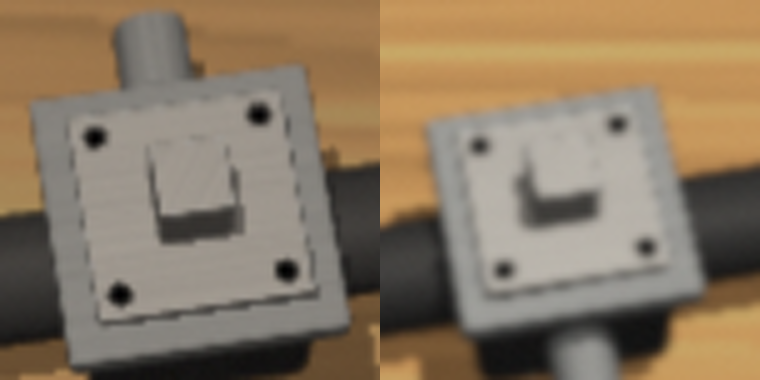

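View pics/t13.png

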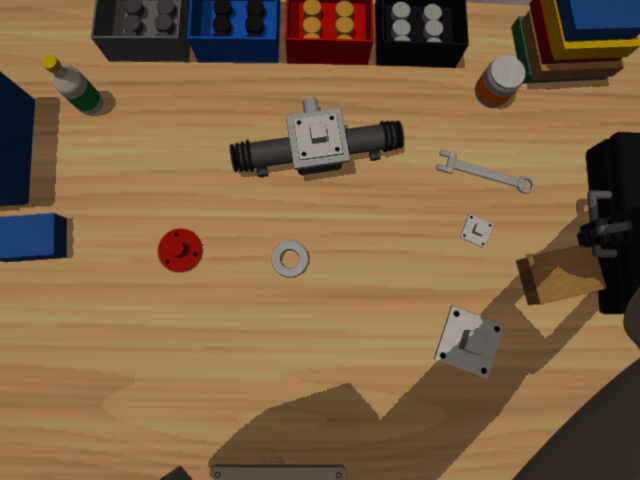

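Both views show the cover squarely in the flange, with holes at top crop (94,137),(259,114),(287,270),(120,294). I'll measure the pose.

```bash
python3 - <<'E'
from h import *
from m import px
def cen(f,pts,r=3):
    g=255.-cv2.imread(f,0).astype(float);o=[]
    for p in pts:
        p=np.array(p,float)
        for _ in range(6):
            x0,y0=np.round(p).astype(int)-r
            w=g[y0:y0+2*r+1,x0:x0+2*r+1];w=np.clip(w-np.median(w)-25,0,None)
            yy,xx=np.mgrid[:2*r+1,:2*r+1];p=np.array([x0+(w*xx).sum()/w.sum(),y0+(w*yy).sum()/w.sum()])
        o.append(p)
    return np.array(o)
def fit(q):
    c=q[:,:2].mean(0);a=[(np.degrees(np.arctan2(*(v-c)[::-1]))+45)%90 for v in q[:,:2]]
    return c.round(2),np.mean(a).round(2)
def go(n,a,b,T,S,z):
    T=cen(a,T);S=cen(b,S);r=tri(S,T)
    print(n,"tri",fit(r),"z",r[:,2].round(1),"top",fit(onz("top",T,z)),"scene",fit(onz("scene",S,z)))
go("fl","pics/top0.png","pics/scene0.png",px([(94,120),(257,96),(285,252),(120,276)],280,100,5),px([(266,229),(126,252),(100,127),(237,105)],290,255,5),75)
go("cov","pics/t13.png","pics/s13.png",px([(94,137),(259,114),(287,270),(120,294)],280,95,5),px([(266,247),(124,270),(99,146),(237,124)],290,250,5),81)
E
```

```text
fl tri (array([631.82, -56.94]), np.float64(9.6)) z [75.3 75.2 75.5 75.7] top (array([632.01, -56.44]), np.float64(9.5)) scene (array([631.57, -57.44]), np.float64(9.69))
cov tri (array([632.04, -57.17]), np.float64(9.59)) z [81.2 81.2 81.3 81.6] top (array([632.18, -56.64]), np.float64(9.54)) scene (array([631.84, -57.69]), np.float64(9.63))
```

```bash
python3 -c "
from station import order; print(order.finish_job())"
```

```text
the job is handed in; nothing more can be done
None
```

The middle-sized square cover is on the flange, pressed flush, released and handed in at about 16 s. `finish_job` gives no verdict, so the result below rests on my own measurements.

**What I did:** I gripped the cover by its boss and carried it over the flange. Then I lowered it slowly until it touched the plunger, at a plunger height of about 85 mm. Still holding the boss, I pressed the cover down until it stopped at the flush height, ending at about 28 N. I took the load off before opening the fingers, then moved the arm away.

**Last checks, both cameras with the arm clear:**

| Check | Result |
|---|---|
| Centre offset from flange | about 0.2 mm in x and 0.2 mm in y |
| Squareness | 9.59° for the cover, 9.60° for the flange |
| Height above flange face (plate top) | 5.9–6.0 mm at all four holes, matching the 6 mm plate lying flat |

- **Other parts:** in the last top picture the red cover and the ring were where they started, by eye; I did not measure them.
- **Disagreements:** the two cameras differed by about 1 mm on absolute y, which is within their calibration. Some angles I read by eye while lowering were up to 0.9° off, but the finer measurement at the end did not show this. The wrist also read up to 13 N sideways while pressing, but the cover did not shift noticeably.

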